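Make up two cheese tasting trays

ROBOT

A 6-joint arm with a two-finger parallel gripper is mounted at the origin on the work surface. World frame = base frame: x ahead of the robot, y to its left, z up, the work surface at z = 0. Lengths are in m, angles in rad, forces in N, time in s.
With the tool pointing down it reaches from about 0.275 to 0.775 m from the base axis. Payload 14.6 kg.
Tool frame: the origin (TCP) lies midway between the tips of the shut fingers; the grasp point (between the pads) lies grasp_offset behind it (grasp_offset is the distance from the TCP to the grasp point, in m); z points along the fingers, y is the direction in which the jaws open and shut (so a half turn about z gives the same grasp; the last joint's range is limited). The gripper opens to 85 mm and grips with 20 to 120 N. Pads are 22 mm wide; open, the fingers measure 114 mm over their backs; the gripper's body (76 mm by 85 mm) begins 54 mm behind the grasp point. The pads swing forward as they close: fully open they stand 13 mm farther back than shut.
Start: joints at [-1.38, 0.263, -0.048, 1.259, 0, 1.415], TCP at [0.178, -0.494, 0.231] pointing down, gripper open.
Joint ranges: [-2.65, 2.65], [-0.89, 1.7], [-1.18, 1.37], [-2.13, 2.11], [-1.35, 1.29], [-3.14, 3.14]. Speed limits (rad/s): [1.89, 1.89, 2.57, 2.79, 3.14, 3.14].

INTERFACE

Orientations are given as a rotation vector (axis times angle).
In Python, from plant import * gives the robot as it stands. Calls block until the motion is done:
- movep(position, orientation): joint-space move of the TCP to a pose.
- servo_line(position, rot=None, max_speed=0.15, contact_N=None): straight line of the TCP; rot=None keeps the orientation; max_speed is the mean speed in m/s. With contact_N (N) it stops when the force on the tool has changed by that much, and returns True; else False.
- set_joints(angles): joint-space move.
- ungrasp() and grab(newtons=None): open the fingers fully, or close them until they stop; newtons is the grip in N (None keeps the last).
- dwell(seconds).
- solve_ik(position, orientation): joint angles nearest the present ones, or None.
- get_image(name): name is "scene" or "top" or "wrist"; returns the picture (400x640x3 uint8, red, green, blue); there is no depth.
- calibration(name): a dict with "fov_y" (degrees; the focal length in pixels is half the picture's height over the tangent of half this angle, whatever the lens; pixels are square), "cx", "cy" (the principal point, pixels), "position" and "attitude" of the camera in the world; the wrist camera has in their place "T_tool_cam" (4x4, takes a point from camera to tool coordinates, whose origin is the TCP and whose axes are the flange's). Camera axes: x right, y up, looking along -z (the intrinsics and any distortion apply to the point x, -y, -z); pixel columns grow to the right and rows downward; lengths in m; the calibration is good to about 2 mm. A picture is of the moment at which its call begins: read the wrist's pose just before it. calibration takes no time and is no camera call.
A pose or a line that the arm cannot do raises MotionError and nothing moves.
- job_done(): hands the job in, once; it reports no verdict.
Readings, each from a call of its own:
- read_time(): time.
- read_joints(): joint angles.
- read_joint_vel(): joint speeds.
- read_effort(): joint torques, N m.
- read_position(): TCP position.
- read_tcp_rot(): TCP orientation.
- read_force(): force on the tool from outside, world axes, zero at the start.
- read_moment(): the same for the moment, N m.
- read_gripper_width(): finger opening in m.
Only numpy, scipy, OpenCV 4.12 (cv2) and the standard library are available. Lean on these libraries where they do the work, as an engineer would, in place of code of your own. Each camera call takes 0.05 s, during which the arm holds its last target. There are 200 camera calls.

TASK

Make up the two tasting trays from the stock on the round board. In the three-compartment tray put the honey jar in the middle compartment and the flat round cheese and the loaf-shaped cheese in the two end compartments, one in each; in the two-compartment tray put the tall drum cheese and the square cheese, one in each compartment. Set each down gently without dropping it, standing flat on the floor of its compartment and the same way up as now (the loaf fits only lying across the tray), and leave the big wheel, the knife and the hygrometer where they are.

Things in the scene. Friction and masses are not known exactly. Their poses are not given: they have to be found in the camera images.
- flat_round_mid (a point): Flat round cheese, tan rind: upright disc 60 mm across and 36 mm high, about 0.11 kg. At the start it stands on the round stock board, a fixed wooden disc 276 mm across and 18 mm high, with the rest of the stock. The listed point is its centre, half-way up; its z axis points up at the start.
- tall_drum_mid (a point): Tall drum cheese, tan rind: upright cylinder 48 mm across and 56 mm high, about 0.11 kg; taller than it is wide. The listed point is its centre, half-way up; its z axis points up at the start. Starts on the round stock board.
- square_mid (a point): Square cheese, tan rind: block 50 x 50 mm and 38 mm high, about 0.10 kg; its x and y axes are square to its sides. The listed point is its centre, half-way up; its z axis points up at the start. Starts on the round stock board.
- loaf_mid (a point): Loaf-shaped cheese, tan rind: bar 88 mm long (its x axis), 36 mm wide (its y axis) and 40 mm high, about 0.13 kg. The listed point is its centre, half-way up; its z axis points up at the start. Starts on the round stock board. In a compartment it lies with its length parallel to the dividers.
- jar_mid (a point): Honey jar: amber glass cylinder 46 mm across with a steel screw lid 47 mm across, 64 mm high in all (glass to 48 mm, a short neck 38 mm across, the lid from 52 mm up), about 0.15 kg. The listed point is its centre, half-way up; its z axis points up at the start. Starts on the round stock board.
- tray_three: Wooden tray with three compartments in a row, 258 x 124 mm outside; compartment centres at x = -84, 0 and +84 mm on the tray's x axis. Compartments 80 mm (x) by 114 mm (y) inside, floor 6 mm above the table; tops of rim (5 mm thick) and dividers (4 mm thick, parallel to y) 14 mm above the table. Fixed. Origin: centre of the underside, on the table; x along the tray, y across, z up.
- tray_two: Wooden tray with two compartments in a row, 174 x 124 mm outside; compartment centres at x = -42 and +42 mm on the tray's x axis. Compartments 80 mm (x) by 114 mm (y) inside, floor 6 mm above the table; tops of rim (5 mm thick) and dividers (4 mm thick, parallel to y) 14 mm above the table. Fixed. Origin: centre of the underside, on the table; x along the tray, y across, z up.
- wheel: Bystander: big cheese wheel, 176 mm across, 70 mm high, standing on the table beyond the trays. Origin: centre of its underside. Leave it.
- knife: Bystander: broad flat knife, 215 mm long, 45 mm wide, 18 mm high, black handle, steel blade, lying on the table beyond the trays. Origin: on the table at the blade's root; x towards the blade's end. Leave it.
- hygrometer: Bystander: small white dial hygrometer, 30 x 75 mm and 70 mm high, standing on the table with its dial towards the robot. Origin: centre of its underside. Leave it.
There are look-alikes about, which are no part of the job. What is shaped like the part that bears loaf_mid but black or red is not meant.

How it is judged:
By the outcome, as a careful person would: the job done as asked, in the order asked, and still so for the second after the job is handed in, with the robot touching nothing.
It also fails if it takes over 134 s, if anything falls off the work surface, if the arm or the gripper's body presses on something with over 40 N, if the wrist force passes 120 N, or if a joint passes its speed limit or range.

## Working session

There is one attempt and no reset: what is moved stays moved. The work goes in short steps, each a Python script; the robot and the scene stay as the last script left them, time stands still between calls to the robot, and variables do not carry over. Pictures are saved under pics/ and viewed, and the job is handed in when it is done.

```bash
ls; mkdir -p pics; python3 - <<'E'
from plant import *
import cv2
for n in ("scene","top","wrist"):
    im=get_image(n); cv2.imwrite(f"pics/{n}0.png",im[:,:,::-1]); print(n,calibration(n))
try: print(grasp_offset)
except Exception as e: print(e)
print(read_time(),read_position(),read_tcp_rot(),read_gripper_width())
E
```

```text
pics
scene {'fov_y': 54.86008616669389, 'cx': 323.9241643895778, 'cy': 206.23421080762114, 'position': array([ 1.2223994 , -0.47499014,  0.57530923]), 'attitude': array([0.934318  , 0.50738868, 0.88651284])}
top {'fov_y': 54.10698410038866, 'cx': 321.2839513073167, 'cy': 199.5621796319158, 'position': array([ 0.45222226, -0.00854993,  0.93018976]), 'attitude': array([ 0.08003795, -0.05472969, -1.57460514])}
wrist {'fov_y': 66.15902086976165, 'cx': 316.8280426312439, 'cy': 194.58530182228998, 'T_tool_cam': array([[ 1.28745537e-04,  9.50894255e-01,  3.09515912e-01,
         7.82152310e-02],
       [ 9.99999990e-01, -1.39836555e-04,  1.36478963e-05,
         3.22161802e-04],
       [ 5.62593452e-05,  3.09515907e-01, -9.50894263e-01,
        -1.42205434e-01],
       [ 0.00000000e+00,  0.00000000e+00,  0.00000000e+00,
         1.00000000e+00]])}
0.0187
0.15 [ 0.17788375 -0.49373992  0.23090878] [-3.09395016e+00 -5.40263369e-01  3.70865523e-05] 0.0853429386647562
```

View pics/top0.png

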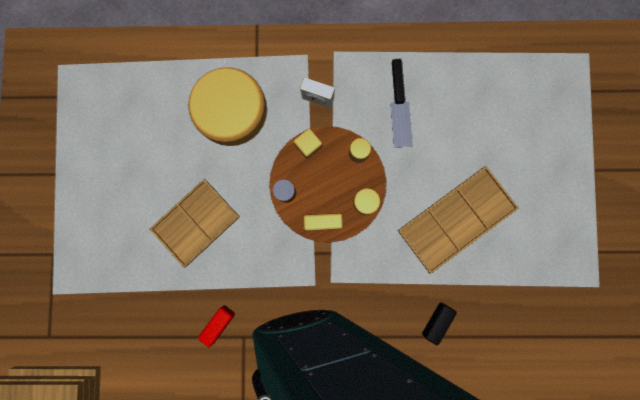

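View pics/scene0.png

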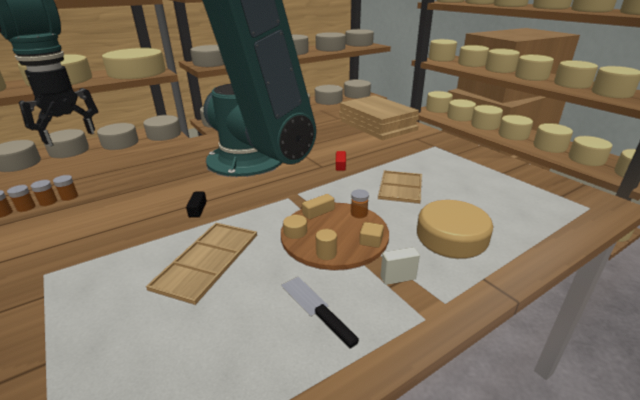

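View pics/wrist0.png

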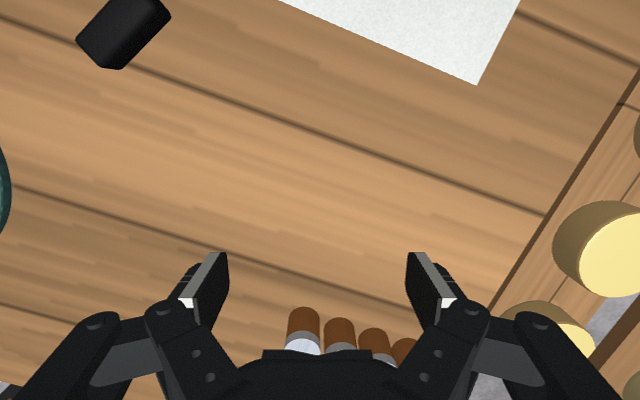

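```bash
cat > h.py <<'E'
import numpy as np, cv2
from scipy.spatial.transform import Rotation as R
from plant import *
def Kf(c): return 200/np.tan(np.radians(c['fov_y'])/2)
def campose(name):
    c=calibration(name)
    if name=='wrist':
        T=np.eye(4);T[:3,:3]=R.from_rotvec(read_tcp_rot()).as_matrix();T[:3,3]=read_position()
        return T@c['T_tool_cam'],c
    T=np.eye(4);T[:3,:3]=R.from_rotvec(c['attitude']).as_matrix();T[:3,3]=c['position'];return T,c
def back(name,uv,z,pose=None):
    T,c=pose or campose(name); f=Kf(c); out=[]
    for u,v in np.atleast_2d(uv):
        d=T[:3,:3]@np.array([(u-c['cx'])/f,-(v-c['cy'])/f,-1.]); s=(z-T[2,3])/d[2]; out.append(T[:3,3]+s*d)
    return np.array(out)
def proj(name,P,pose=None):
    T,c=pose or campose(name); f=Kf(c); p=(np.atleast_2d(P)-T[:3,3])@T[:3,:3]
    return np.c_[c['cx']+f*p[:,0]/-p[:,2], c['cy']-f*p[:,1]/-p[:,2]]
def save(n,im): cv2.imwrite(f'pics/{n}.png',np.ascontiguousarray(im[:,:,::-1]))
E
python3 - <<'E'
import cv2
im=cv2.imread('pics/top0.png')
def c(n,x0,y0,w,h,s): cv2.imwrite(f'pics/{n}.png',cv2.resize(im[y0:y0+h,x0:x0+w],None,fx=s,fy=s,interpolation=cv2.INTER_CUBIC))
c('c_board',262,120,130,95+30,4.6 and 4)
c('c_t3',392,160,132,118,5); c('c_t2',144,174,102,98,6)
E
```

```text
(no output)
```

View pics/c_board.png

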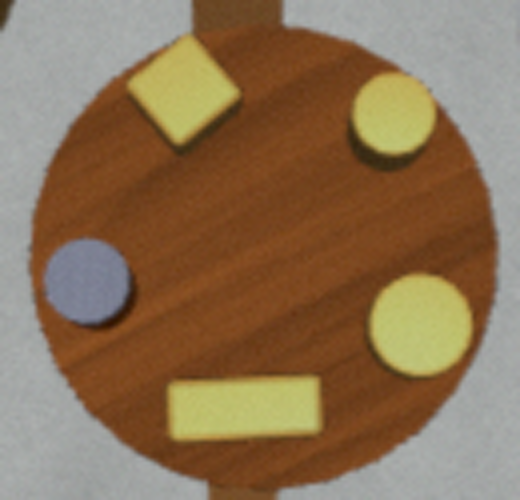

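View pics/c_t3.png

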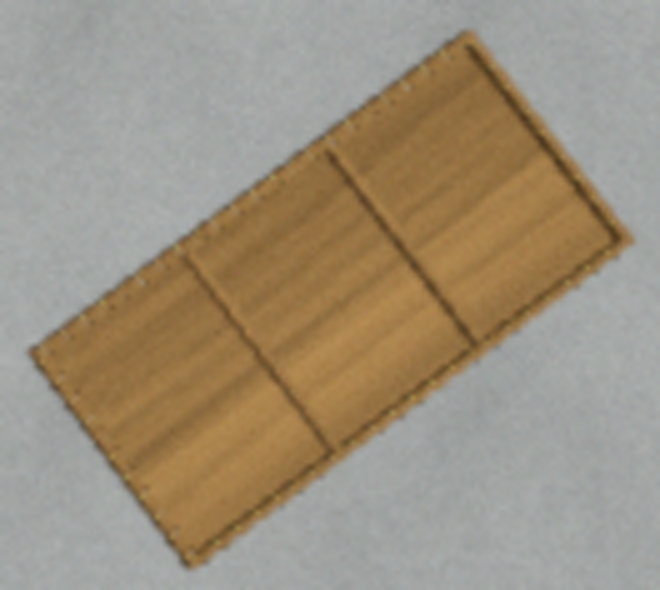

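View pics/c_t2.png

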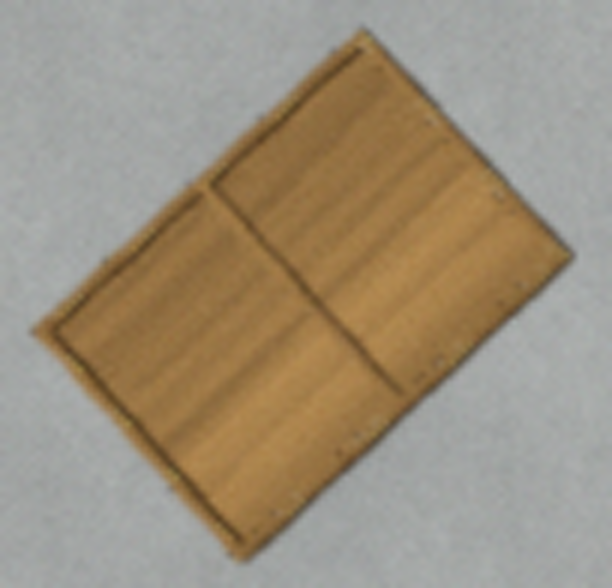

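```bash
cat > meas.py <<'E'
from h import *
def cc(p,x0,y0,s): return np.array([(x0+(a+.5)/s-.5,y0+(b+.5)/s-.5) for a,b in p])
def rep(n,p,x0,y0,s,z):
    P=back('top',cc(p,x0,y0,s),z)[:,:2]; return P
b=(262,120,4)
for n,p,z in [('square',[(190,35),(241,95),(181,148),(127,87)],.056),('loaf',[(168,382),(320,376),(322,432),(171,440)],.058)]:
    P=rep(n,p,*b,z); e=np.roll(P,-1,0)-P; print(n,P.mean(0).round(4),np.hypot(*e.T).round(4),np.degrees(np.arctan2(e[:,1],e[:,0])).round(1))
for n,p,z in [('drum',[(351,114),(435,114),(393,72),(393,156)],.074),('flat',[(369,325),(472,325),(421,274),(421,377)],.054),('jar',[(44,281),(131,281),(88,238),(88,324)],.082),('board',[(30,258),(497,258),(265,25),(265,490)],.018)]:
    P=rep(n,p,*b,z); print(n,P.mean(0).round(4),np.linalg.norm(P[0]-P[1]).round(4),np.linalg.norm(P[2]-P[3]).round(4))
for n,p,cr in [('t3',[(468,30),(634,240),(191,569),(30,349)],(392,160,5)),('t2',[(364,28),(575,256),(243,562),(34,330)],(144,174,6))]:
    P=rep(n,p,*cr,.014); e=np.roll(P,-1,0)-P; print(n,P.mean(0).round(4),np.hypot(*e.T).round(4),np.degrees(np.arctan2(e[:,1],e[:,0])).round(1))
E
python3 meas.py
```

```text
square [0.6578 0.0354] [0.0453 0.0455 0.0468 0.0466] [-140.4  131.5   40.9  -50.3]
loaf [0.4782 0.0019] [0.0847 0.0311 0.084  0.0323] [ -88.  -178.5   92.8    2.9]
drum [ 0.6398 -0.0809] 0.0465 0.0472
flat [ 0.524  -0.0966] 0.0576 0.0579
jar [0.5469 0.0872] 0.0475 0.0472
board [ 0.568 -0.009] 0.2738 0.2747
t3 [ 0.4845 -0.3115] [0.1231 0.2579 0.1241 0.2559] [-143.8  125.7   35.3  -54.5]
t2 [0.4789 0.3046] [0.1241 0.1738 0.1237 0.1739] [-136.8  132.8   43.2  -47.1]
```

```bash
cat >> h.py <<'E'
def rv(phi):
    a=np.radians(phi); y=np.array([np.cos(a),np.sin(a),0]); z=np.array([0,0,-1.]); return R.from_matrix(np.c_[np.cross(y,z),y,z]).as_rotvec()
E
cat meas.py | sed -n 1,1p >/dev/null
python3 - <<'E'
from h import *
t3=np.array([.4845,-.3115]);a3=125.6;u3=np.array([np.cos(np.radians(a3)),np.sin(np.radians(a3))])
t2=np.array([.4789,.3046]);a2=132.9;u2=np.array([np.cos(np.radians(a2)),np.sin(np.radians(a2))])
P={'jar':(.5469,.0872),'flat':(.524,-.0966),'loaf':(.4782,.0019),'drum':(.6398,-.0809),'square':(.6578,.0354),'t3c':t3,'t3A':t3+.084*u3,'t3B':t3-.084*u3,'t2A':t2+.042*u2,'t2B':t2-.042*u2}
F={'jar':[35.6,80],'flat':[35.6],'loaf':[2.3],'drum':[43],'square':[41,131],'t3c':[35.6],'t3A':[35.6,125.6],'t3B':[35.6,125.6],'t2A':[43],'t2B':[43]}
for k in P:
  for f in F[k]:
    for d in (0,180,-180):
      q=[solve_ik([*P[k],z],rv(f+d)) for z in (.03,.22)]
      print(k,np.round(P[k],3),f+d,[None if x is None else np.round(x[[0,5]],2) for x in q])
hp=back('top',[(317,103)],0.0);print('hyg',hp, back('top',[(302,80),(304,92),(333,93),(331,104)],0.07))
print(back('top',[(392,148),(411,147)],0.01))
print({k:proj('scene',[[*P[k][:2],z]]).round(0) for k,z in [('jar',.082),('flat',.054),('loaf',.058),('drum',.074),('square',.056),('t3c',.006),('t2A',.006)]})
E
```

```text
jar [0.547 0.087] 35.6 [array([0.01, 0.96]), array([0.01, 0.96])]
jar [0.547 0.087] 215.6 [array([ 0.01, -2.18]), array([ 0.01, -2.18])]
jar [0.547 0.087] -144.4 [array([ 0.01, -2.18]), array([ 0.01, -2.18])]
jar [0.547 0.087] 80 [array([0.01, 0.19]), array([0.01, 0.19])]
jar [0.547 0.087] 260 [array([ 0.01, -2.96]), array([ 0.01, -2.96])]
jar [0.547 0.087] -100 [array([ 0.01, -2.96]), array([ 0.01, -2.96])]
flat [ 0.524 -0.097] 35.6 [array([-0.34,  0.61]), array([-0.34,  0.61])]
flat [ 0.524 -0.097] 215.6 [array([-0.34, -2.53]), array([-0.34, -2.53])]
flat [ 0.524 -0.097] -144.4 [array([-0.34, -2.53]), array([-0.34, -2.53])]
loaf [0.478 0.002] 2.3 [array([-0.17,  1.36]), array([-0.17,  1.36])]
loaf [0.478 0.002] 182.3 [array([-0.17, -1.78]), array([-0.17, -1.78])]
loaf [0.478 0.002] -177.7 [array([-0.17, -1.78]), array([-0.17, -1.78])]
drum [ 0.64  -0.081] 43 [array([-0.25,  0.57]), array([-0.25,  0.57])]
drum [ 0.64  -0.081] 223 [array([-0.25, -2.57]), array([-0.25, -2.57])]
drum [ 0.64  -0.081] -137 [array([-0.25, -2.57]), array([-0.25, -2.57])]
square [0.658 0.035] 41 [array([-0.
[... 1719 characters left out ...]
])]
t2B [0.507 0.274] 43 [array([0.35, 1.17]), array([0.35, 1.17])]
t2B [0.507 0.274] 223 [array([ 0.35, -1.97]), array([ 0.35, -1.97])]
t2B [0.507 0.274] -137 [array([ 0.35, -1.97]), array([ 0.35, -1.97])]
hyg [[0.76840352 0.01571677 0.        ]] [[ 0.79838681  0.04771822  0.07      ]
 [ 0.77038583  0.04319381  0.07      ]
 [ 0.76739701 -0.02229982  0.07      ]
 [ 0.74199452 -0.01762723  0.07      ]]
[[ 0.65351209 -0.16262913  0.01      ]
 [ 0.65557438 -0.20771352  0.01      ]]
{'jar': array([[360., 193.]]), 'flat': array([[295., 221.]]), 'loaf': array([[319., 200.]]), 'drum': array([[327., 234.]]), 'square': array([[372., 228.]]), 't3c': array([[208., 259.]]), 't2A': array([[402., 180.]])}
```

```bash
cat >> h.py <<'E'
t3=np.array([.4845,-.3115]);a3=125.6;u3=np.array([np.cos(np.radians(a3)),np.sin(np.radians(a3))])
t2=np.array([.4789,.3046]);a2=132.9;u2=np.array([np.cos(np.radians(a2)),np.sin(np.radians(a2))])
P={'jar':(.5469,.0872),'flat':(.524,-.0966),'loaf':(.4782,.0019),'drum':(.6398,-.0809),'square':(.6578,.0354)}
E
python3 - <<'E'
from h import *
movep([.5469,.0872,.23],rv(35.6)); print(read_time(),read_position(),read_force())
T=campose('wrist'); im=get_image('wrist'); print(read_time())
H={'jar':.082,'flat':.054,'loaf':.058,'drum':.074,'square':.056}
im=im.copy()
for k in P:
    p=proj('wrist',[[*P[k],H[k]]],T)[0]; print(k,p.round(1)); cv2.drawMarker(im,tuple(int(round(x)) for x in np.clip(p,-1000,1000)),(255,0,0),0,14,1)
save('w1',im)
E
```

```text
2.5917 [0.54701752 0.08648944 0.22998304] [-0.81160655 -0.50673355  0.35536173]
2.6417
jar [318.4 179.3]
flat [213.8 282.8]
loaf [220.8 199.9]
drum [299.6 331.9]
square [369.8 261.9]
```

View pics/w1.png

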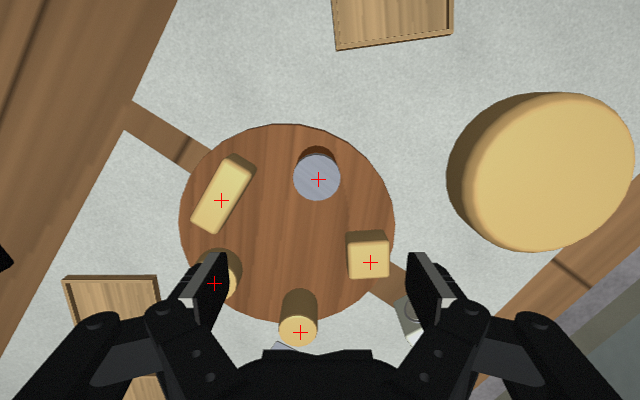

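```bash
cat >> h.py <<'E'
def pick(k,phi,off,N=35,hover=.17,xy=None):
    xy=xy if xy is not None else P[k]
    movep([*xy,hover],rv(phi))
    c=servo_line([*xy,.018+off],max_speed=.12,contact_N=10); print(k,'down contact',c,read_position().round(4))
    grab(N); print('width',read_gripper_width(),'t',read_time())
    f0=read_force()
    servo_line([*xy,.16],max_speed=.12); print('lifted',read_gripper_width(),'dF',(read_force()-f0).round(2))
def place(xy,phi,off,hover=.16):
    movep([*xy,hover],rv(phi)); dwell(.1)
    servo_line([*xy,.006+off+.012],max_speed=.12); dwell(.2)
    c=servo_line([*xy,.006+off-.004],max_speed=.015,contact_N=2.5)
    print('place contact',c,read_position().round(4),read_force().round(2))
def release(xy,hover=.17):
    ungrasp(); servo_line([*read_position()[:2],hover],max_speed=.12); print('rel',read_gripper_width(),'t',read_time())
E
python3 - <<'E'
from h import *
pick('jar',35.6,.008)
T=campose('wrist');save('w2',get_image('wrist')); print(read_time())
E
```

```text
jar down contact False [0.5473 0.0872 0.0266]
width 0.04512531465994564 t 4.8
lifted 0.045383593059871954 dF [ 1.61  0.92 -6.42]
6.1167
```

View pics/w2.png

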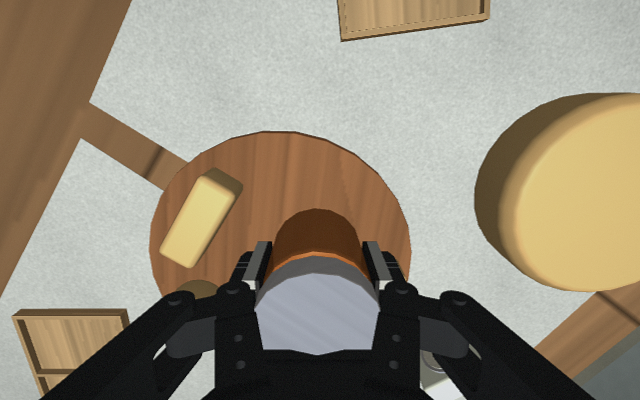

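The picture shows the jar held upright between the pads at about (318,280). Next I'll place it in the middle compartment.

```bash
python3 - <<'E'
from h import *
place(t3,35.6,.008)
save('w3',get_image('wrist')); print(read_time(),read_gripper_width())
E
```

```text
place contact True [ 0.4844 -0.3115  0.0143] [-0.1  -1.23  4.88]
9.9833 0.04568480950713616
```

View pics/w3.png

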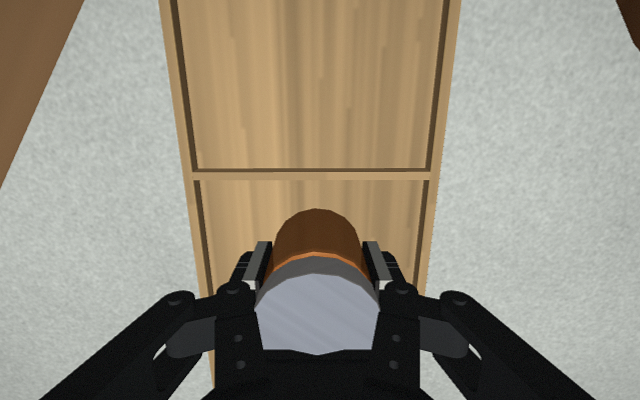

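The jar touched down at the expected height, centred between the rims (columns 200–430). I'll release it and fetch the flat round cheese.

```bash
python3 - <<'E'
from h import *
release(t3)
save('w4',get_image('wrist'))
pick('flat',35.6,.007)
save('w5',get_image('wrist')); print(read_time())
E
```

```text
rel 0.08549703499666794 t 11.9167
flat down contact False [ 0.5244 -0.0968  0.0256]
width 0.05901823053800471 t 14.5583
lifted 0.05911909925897125 dF [ 3.38 -1.   -7.83]
15.8833
```

View pics/w4.png

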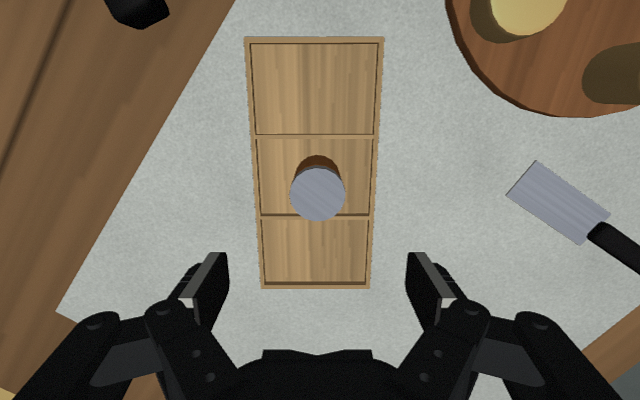

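View pics/w5.png

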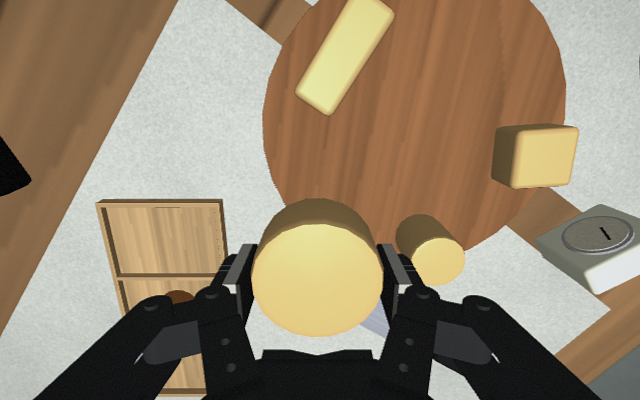

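The jar stands upright in the middle compartment (317,190). The flat cheese is held square between the pads. It goes in the far end compartment.

```bash
python3 - <<'E'
from h import *
B=t3-.085*u3
place(B,35.6,.007)
release(B)
pick('loaf',2.3,.010)
save('w6',get_image('wrist')); print(read_time())
E
```

```text
place contact True [ 0.5339 -0.3806  0.0137] [-0.77  0.44  7.49]
rel 0.0854729279147844 t 21.15
loaf down contact False [0.4786 0.0018 0.0285]
width 0.035755109408761324 t 24.4333
lifted 0.035191716442892096 dF [ 1.26  0.03 -7.51]
25.7333
```

View pics/w6.png

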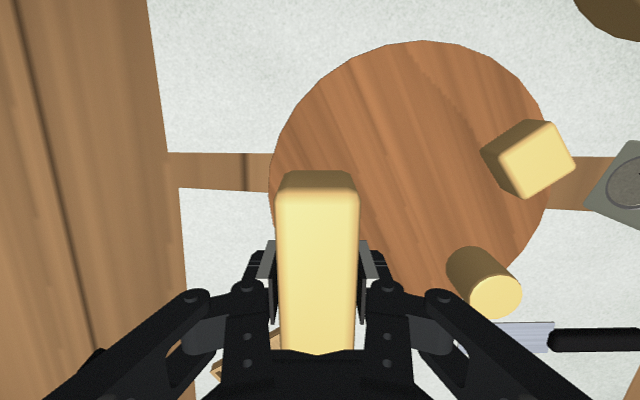

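The loaf is held level and straight, with its sides parallel to the pads (columns 276–358). I'll place it across the near end compartment, 8 mm outward so the fingers clear the jar.

```bash
python3 - <<'E'
from h import *
A=t3+.092*u3
place(A,-54.4,.010)
save('w7',get_image('wrist')); print(read_time())
E
```

```text
place contact True [ 0.4309 -0.2366  0.0161] [-0.41  0.16  7.57]
29.0583
```

View pics/w7.png

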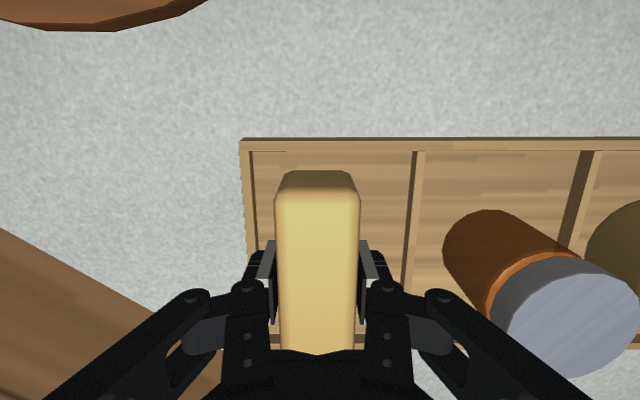

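The loaf is on the floor between the end rim (column 250) and the divider (column 415), parallel to both, and contact came at the expected height. I'll release it and fetch the drum.

```bash
python3 - <<'E'
from h import *
release(None)
save('w8',get_image('wrist'))
pick('drum',43,.010)
save('w9',get_image('wrist'))
save('top1',get_image('top'))
print(read_time())
E
```

```text
rel 0.08570408368288722 t 31.0417
drum down contact False [ 0.6402 -0.081   0.0287]
width 0.047429129603899604 t 34.0417
lifted 0.04748630454204066 dF [ 0.32 -0.41 -6.22]
35.3917
```

View pics/w8.png

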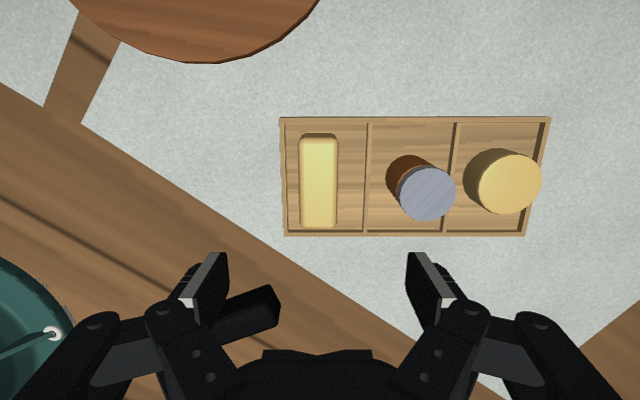

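View pics/w9.png

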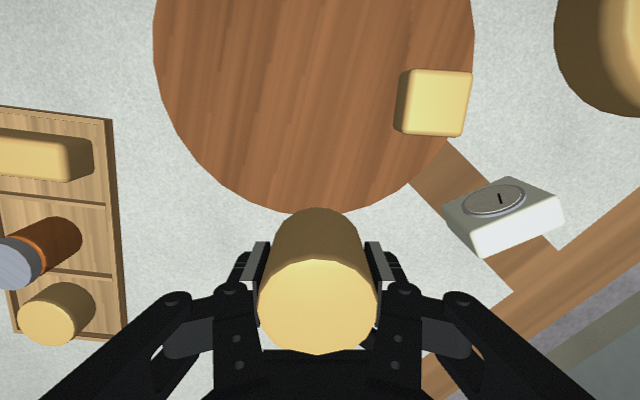

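View pics/top1.png

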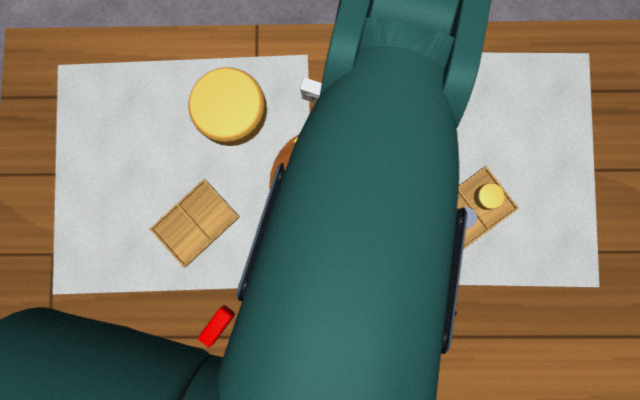

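All three are correctly placed in the three-compartment tray: loaf at (318,180), jar at (425,190) and flat at (508,183). The drum is held upright. It goes in the outer compartment of the two-compartment tray, and the square cheese is picked up next.

```bash
python3 - <<'E'
from h import *
place(t2+.042*u2,43,.010)
save('w10',get_image('wrist'))
release(None)
pick('square',41,.008)
save('w11',get_image('wrist')); print(read_time())
E
```

```text
place contact True [0.4502 0.3353 0.0164] [-0.53 -0.09  8.49]
rel 0.08533346850526237 t 41.325
square down contact False [0.6582 0.0354 0.0267]
width 0.04933366881933237 t 44.4667
lifted 0.04936882253020642 dF [ 1.49 -0.8  -7.48]
45.7833
```

View pics/w10.png

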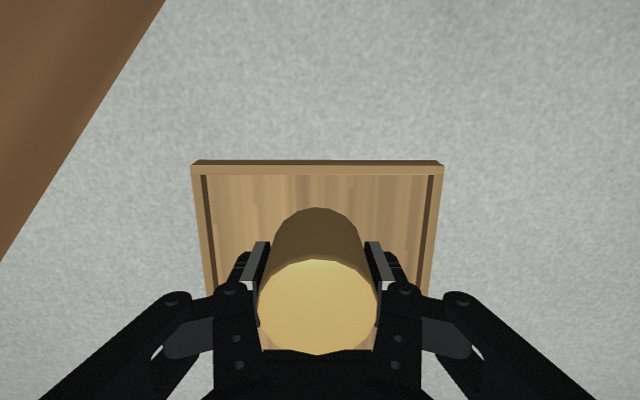

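View pics/w11.png

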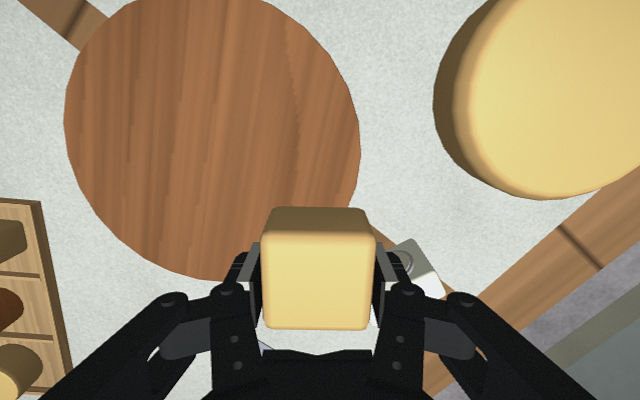

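The drum was set down centred in its compartment, and the square cheese is held squarely. I'll place it, then back off to look.

```bash
python3 - <<'E'
from h import *
place(t2-.042*u2,43,.008)
release(None,.2)
save('w12',get_image('wrist'))
set_joints([-1.38, 0.263, -0.048, 1.259, 0, 1.415])
save('top2',get_image('top')); save('scene2',get_image('scene')); print(read_time(),read_force().round(2))
E
```

```text
place contact True [0.5074 0.2738 0.0145] [-1.92 -0.21  7.71]
rel 0.0853534867458989 t 51.3417
54.425 [-0.12 -0.58  0.01]
```

View pics/w12.png

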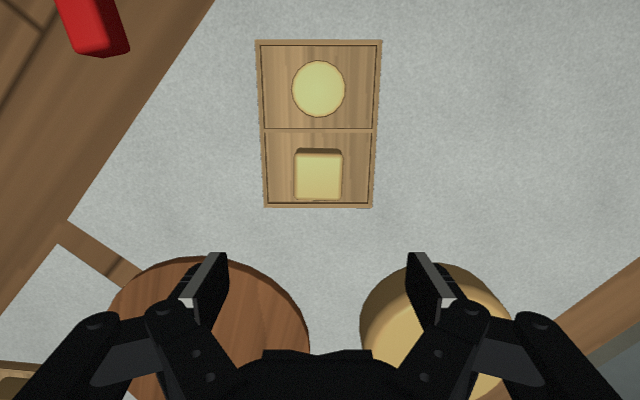

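View pics/top2.png

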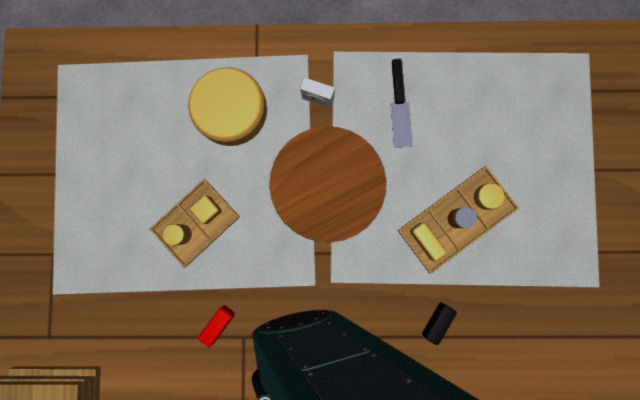

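View pics/scene2.png

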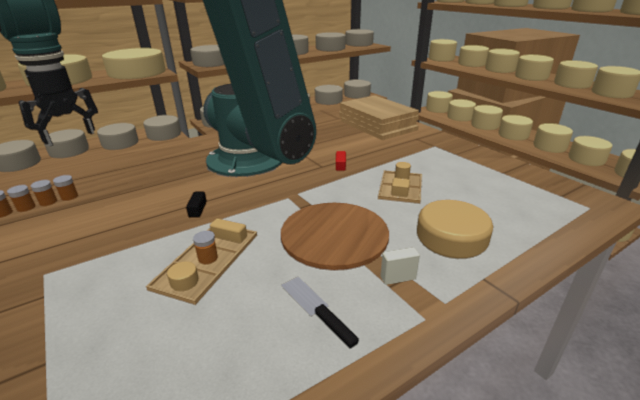

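```bash
python3 - <<'E'
import cv2
im=cv2.imread('pics/top2.png'); cv2.imwrite('pics/c2.png',cv2.resize(im[160:278,392:524],None,fx=5,fy=5,interpolation=cv2.INTER_CUBIC))
im=cv2.imread('pics/scene2.png'); cv2.imwrite('pics/c3.png',cv2.resize(im[210:305,140:270],None,fx=6,fy=6,interpolation=cv2.INTER_CUBIC))
E
```

```text
(no output)
```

View pics/c2.png

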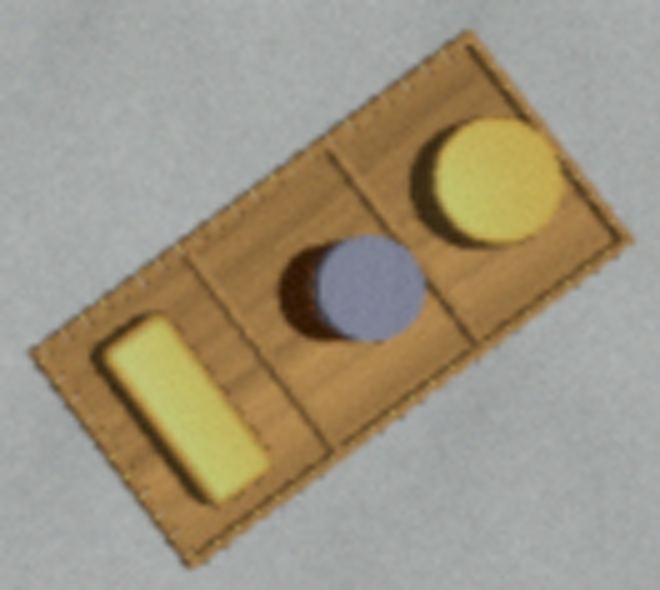

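View pics/c3.png

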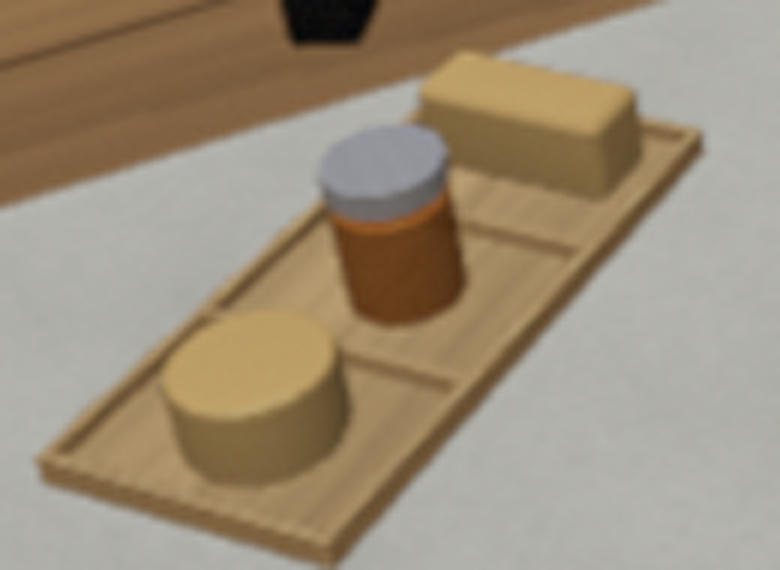

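All three stand flat inside their compartments, with the loaf parallel to the dividers. Handing in.

```bash
python3 -c "
from plant import *
print(job_done(), read_time())"
```

```text
the job is handed in; nothing more can be done
the job is handed in; nothing more can be done
```

I made up both tasting trays and handed the job in at about 54 s of the 134 s allowed.

- **Three-compartment tray:** the honey jar is in the middle. The flat round cheese is in the far end and the loaf in the near end, lying across the tray. I set the loaf 8 mm outward of centre so the fingers would clear the jar.
- **Two-compartment tray:** the tall drum cheese is in the outer compartment and the square cheese in the inner one.

**Set-down:** each piece was lowered slowly until it touched, within about 0.5 mm of the expected floor height, and then released.

**Last checks:** the final pictures show all five pieces upright and flat in their compartments. The wheel, knife, hygrometer and the red and black look-alikes appear where they started, and the arm is clear. No check failed or disagreed.

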